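# Set up the folding tablet stand in the mudroom

### The job

Set up the folding tablet stand: push the tip of its prop leg up and back until you feel the leg come up firmly against its stop, without forcing it, and only then swing the back rest down onto the tip of the leg and press it gently until it sits firmly on it, the leg still against its stop. Don't slam the back rest, and leave the jar, hairbrush, spoon rest and dog tag where they are.

Things in the scene. Friction and masses are not known exactly. Their poses are not given: they have to be found in the camera images.
- stand: Fixed folding bamboo tablet stand. Origin: centre of its base's underside; base 270 (x) x 220 (y) x 14 mm. x points to the room side, where the back rest is hinged; y along the hinges. x, y below are in this frame, z above the counter. Side cheeks 30 x 14 mm, 44 mm tall, at x 120, y +-92; leg knuckles up to 28 mm tall at x -15, y +-44.
- back_rest (a joint): Angle (rad) of the back rest, a bamboo board 166 wide, 10 thick, 250 mm from hinge to top edge. 0: flat over the base (towards -x); 1.571: upright; starts 7 to 16 degrees beyond, to +x. Its stiff hinge holds it anywhere; 2 to 6 N near the top swings it. Pushed on its +x face it comes over to -x and down, and with the leg at its stop bears on the tip at 0.47 to 0.66.
- prop_leg: The prop leg, a wooden flap 70 wide (y), 8 thick, 110 mm long, pivoted on the base; origin at point leg_pivot, its x axis runs up the leg to the tip. Starts ajar, 44 to 75 degrees from level, tip up and to +x. Push its +x side (facing the back rest) to -x: up, past upright and on to its hard stop. Friction (0.06 N m) holds it where left: 1 to 2 N moves it; held back by more, it is on the stop.
- leg_pivot (a point): Middle of the leg's pivot axis, at x = -15, y = 0, 20 mm above the counter; in the flap's mid-plane. A set screw in the hinge, by which the owner chooses the slope of the rest, moves the stop, differently each time: the leg stops anywhere from 93 to 117 degrees from its folded position (flat, tip to +x), tip leaning to -x. It cannot be seen: find it by feel.
- leg_tip (a point): Centre of the round rubber bead (radius 5 mm) along the leg's free end, middle of its width, 110 mm from the pivot. Follow it up along its arc: pushed level while the leg leans low, the bead drags on the finger and can jam.
- rest_hinge (a point): Middle of the back rest's hinge axis, at x = +120, y = 0, 34 mm above the counter; in the board's mid-plane. The board's +x face is flat from its top edge down to a 20 mm high ledge that crosses it 12 to 24 mm from the hinge. The lowered board meets the leg's tip 170 to 203 mm from the hinge.
- jar: Closed clamp-lid glass jar of dog biscuits, 94 mm across, 126 mm tall; origin at the centre of its underside. Leave alone.
- hairbrush: Wooden pet hairbrush lying bristles down along its x axis, 205 x 58 mm, 32 mm tall; origin on the counter under its middle. Leave alone.
- spoon_rest: Blue ceramic spoon rest, a dish 96 mm across and 16 mm tall with a handle to its -x, 141 mm long in all; origin under the dish's centre. Leave alone.
- dog_tag: Bone-shaped steel dog tag, 39 x 27 x 4 mm, with a small brass ring; origin at the centre of its underside. Leave alone.

How it is judged:
By the outcome, as a careful person would: the job done as asked, in the order asked, and still so for the second after the job is handed in, with the robot touching nothing.
It also fails if it takes over 67 s, if anything falls off the work surface, if the arm or the gripper's body presses on something with over 40 N, if the wrist force passes 120 N, or if a joint passes its speed limit or range.

### The arm

A 6-joint arm with a two-finger parallel gripper is mounted at the origin on the work surface. World frame = base frame: x ahead of the robot, y to its left, z up, the work surface at z = 0. Lengths are in mm, angles in rad, forces in N, time in s.
With the tool pointing down it reaches from about 350 to 875 mm from the base axis. Payload 4.2 kg.
Tool frame: the origin (TCP) lies between the finger pads; the fingertips stand manip.tip_reach ahead of it and the grasp point (between the pads) lies 8 mm behind it (manip.tip_reach is the distance from the TCP to the fingertips, in mm); y points along the fingers, z is the direction in which the jaws open and shut, and the axes are right-handed (so a half turn about y gives the same grasp; the last joint's range is limited). The gripper opens to 85 mm and grips with 20 to 120 N. Pads are 22 mm wide; open, the fingers measure 114 mm over their backs; the gripper's body (76 mm by 85 mm) begins 54 mm behind the grasp point. The pads swing forward as they close: fully open they stand 13 mm farther back than shut.
Start: joints at [-1.09, 0.385, 0.008, 0, -1.194, -0.259], TCP at [137.509, -609.664, 242.312] pointing down, gripper open.
Joint ranges: [-3.14, 3.14], [-1.21, 2.06], [-1.07, 1.41], [-3.16, 2.05], [-2.99, -0.16], [-3.1, 3.1]. Speed limits (rad/s): [2.79, 2.79, 3.14, 3.14, 3.14, 3.14].

### API

Orientations are given as a unit quaternion [x, y, z, w].
In Python, from plant import manip, vision, spotter gives the robot as it stands. The module is installed in compiled form; this text tells all that it offers.
- The arm moves only by the tool servo_tool, never from a script. Its argument "commands" is a list of rows, each a list of 7 numbers: the shift along the tool's x, y, z in m, then the turn, a rotation vector about the tool's x, y, z in rad, then the closure, from -1 (fully open) to 1 (shut). A call has 1 to 10 rows; each row shifts and turns the commanded pose from where the row before left it, along the tool's axes as they then stand; what a row does not reach is not made up. A row lasts 1/12 s, in which the tool goes at most 41.7 mm and 7.16 degrees, less where a joint would pass 70% of its speed; a pose out of reach is approached as far as the arm can. A call is refused whole if a number of a shift passes 0.0417 or a number of a turn 0.125, either way. A call with a gripper value outside its range is refused whole. The fingers move at their own pace and stop on an object; "squeeze" is the grip in N (left out, the last holds). Time passes only in rows, so rows that do not move let the fingers close. It gives the time, the measured TCP pose, the force and the opening at its end, in the units of the state.
- manip.get_obs(): the state, without advancing time (a new reading comes with each control period).
- vision.camera(name): name is "scene" or "top"; returns a dict with "pixels" (384x512x3 uint8, red, green, blue), "camera_matrix" (3x3 intrinsics, pixels), "world_to_cam" (4x4, takes a point from world to camera coordinates). Camera axes: x right, y down, z forward; pixel columns grow to the right and rows downward; lengths in mm; the calibration is good to about 2 mm. A picture is of the moment at which its call begins. There is no depth.
- manip.sign_off(): hands the job in, once; it reports no verdict.
Trained networks look in a picture, given as the dict that the camera call returned (one of the last four; its "shot" number tells which), for a name from the list of things; names that differ only in an ending like _2 or _b are one class to them, and where a whole thing is asked for, a point or a joint stands for the part that bears it (a point fixed in the world has none). Each returns a list of dicts, best first, with "conf" (0 to 1); they miss things now and then, are a little off and sometimes report something else, mostly with a low value. They report only what shows in the picture. A call takes as long as a camera call.
- spotter.spot_in(picture, query): "centre" ([x, y, z] in mm, in world coordinates, good to about 4 mm: the middle of the surface that is visible of it).
The state is a dict: "clock": time; "joint_positions": joint angles; "qd": joint speeds; "tau": joint torques, N m; "eef_pos": TCP position; "orientation": TCP orientation; "ft_force": force on the tool from outside, world axes, zero at the start; "wrist_torque": the same for the moment, N m; "grip_width": finger opening in mm.
Only numpy, scipy, OpenCV 4.12 (cv2) and the standard library are available. Lean on these libraries where they do the work, as an engineer would, in place of code of your own. Each camera call takes 0.05 s, during which the arm holds its last target. There are 200 camera calls.

## Working session

There is one attempt and no reset: what is moved stays moved. The work goes in short steps, Python scripts to look and compute and a tool call to move; the robot and the scene stay as the last step left them, time stands still between calls to the robot, and variables do not carry over. Pictures are saved under pics/ and viewed, about 8 in all and at most 12, crops included, and the job is handed in when it is done.

Besides the shell and the picture viewer there is one more tool, called after ">>>" as name(argument=value, ...), one argument or row to a line, values as JSON. servo_tool: Moves the arm, as the interface text tells. Its arguments: {"type":"object","properties":{"commands":{"type":"array"},"squeeze":{"type":"number"}},"required":["commands"]}

```bash
mkdir -p pics
cat > h.py <<'E'
import numpy as np, cv2
from plant import manip, vision, spotter
from scipy.spatial.transform import Rotation as R
def proj(c,p):
    p=np.atleast_2d(p); q=(c["world_to_cam"]@np.c_[p,np.ones(len(p))].T)[:3]
    u=c["camera_matrix"]@q; return (u[:2]/u[2]).T
def save(c,n): cv2.imwrite("pics/"+n,c["pixels"][:,:,::-1])
E
python3 - <<'E'
from h import *
o=manip.get_obs(); print({k:np.round(v,3).tolist() for k,v in o.items()}, manip.tip_reach)
print(R.from_quat(o["orientation"]).as_matrix().round(3))
ps=[]
for n in ["scene","top"]:
    c=vision.camera(n); ps.append(c["pixels"]); print(n,np.linalg.inv(c["world_to_cam"])[:3].round(2).tolist(),c["camera_matrix"][0,0])
    for q in ["stand","back_rest","prop_leg","leg_tip","jar","hairbrush","spoon_rest","dog_tag"]:
        print(q,[(np.round(d["centre"]).tolist(),round(d["conf"],2)) for d in spotter.spot_in(c,q)[:2]])
    save(c,n+"0.png")
E
```

```text
{'clock': 0.0, 'joint_positions': [-1.09, 0.386, 0.007, -0.0, -1.194, -0.259], 'qd': [0.001, 0.001, 0.001, -0.0, 0.001, 0.002], 'tau': [0.0, -39.229, 18.84, 4.186, -0.005, -0.0], 'eef_pos': [137.377, -609.135, 241.217], 'orientation': [-0.702, -0.078, 0.078, 0.704], 'ft_force': [0.762, -0.271, 0.661], 'wrist_torque': [-0.016, -0.033, -0.036], 'grip_width': 85.321} 11.0
[[ 0.976 -0.001 -0.22 ]
 [ 0.22   0.002  0.976]
 [-0.    -1.     0.002]]
scene [[-0.22, 0.8, -0.56, 1053.87], [0.98, 0.18, -0.13, 196.09], [-0.0, -0.58, -0.82, 894.69]] 391.8850090246971
stand [([606.0, 100.0, 56.0], 0.85)]
back_rest [([624.0, 92.0, 183.0], 0.58)]
prop_leg [([623.0, 90.0, 184.0], 0.3)]
leg_tip []
jar [([531.0, 440.0, 97.0], 0.96)]
hairbrush [([589.0, 308.0, 30.0], 0.78)]
spoon_rest [([494.0, -121.0, 9.0], 0.92)]
dog_tag [([439.0, -209.0, 4.0], 0.59)]
top [[0.11, -0.97, 0.21, 301.46], [-0.99, -0.11, 0.02, 62.16], [0.0, -0.21, -0.98, 954.31]] 354.0089810393977
stand [([524.0, 89.0, 16.0], 0.73)]
back_rest [([619.0, 87.0, 192.0], 0.57)]
prop_leg [([495.0, 92.0, 70.0], 0.86)]
leg_tip [([487.0, 88.0, 75.0], 0.77)]
jar [([495.0, 437.0, 122.0], 0.92)]
hairbrush [([572.0, 311.0, 34.0], 0.71), ([496.0, 437.0, 124.0], 0.43)]
spoon_rest [([489.0, 91.0, 73.0], 0.71), ([495.0, -117.0, 9.0], 0.65)]
dog_tag [([440.0, -214.0, 2.0], 0.53)]
```

View pics/scene0.png

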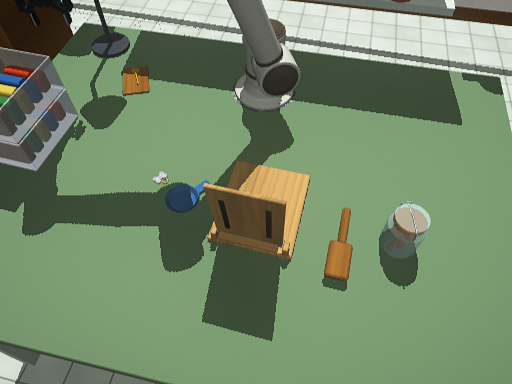

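View pics/top0.png

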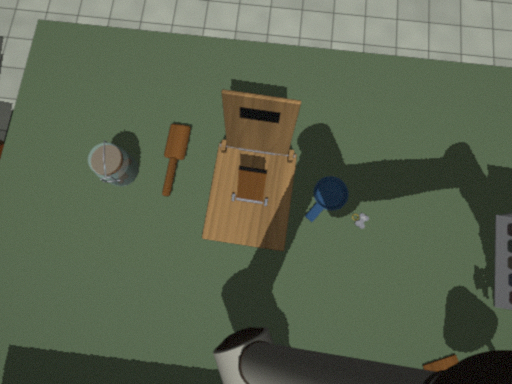

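The scene picture shows the stand at about (258,212). The board is near upright, and the brush is to its right at (342,245). The top picture shows the base at (204–297, 148–250), the leg at (252,184) and the board leaning away at (260,122). I'll take a closer crop to get the stand pose.

Run:
```python
import cv2,numpy as np
a=cv2.imread("pics/top0.png")[80:260,195:310]; b=cv2.imread("pics/scene0.png")[155:265,195:320]
a=cv2.resize(a,None,fx=3.2,fy=3.2,interpolation=cv2.INTER_CUBIC); b=cv2.resize(b,None,fx=3.2,fy=3.2,interpolation=cv2.INTER_CUBIC)
o=np.zeros((600,790,3),np.uint8); o[:a.shape[0],:a.shape[1]]=a; o[:b.shape[0],380:380+b.shape[1]]=b
cv2.imwrite("pics/crop0.png",o)
```

```text
(no output)
```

View pics/crop0.png

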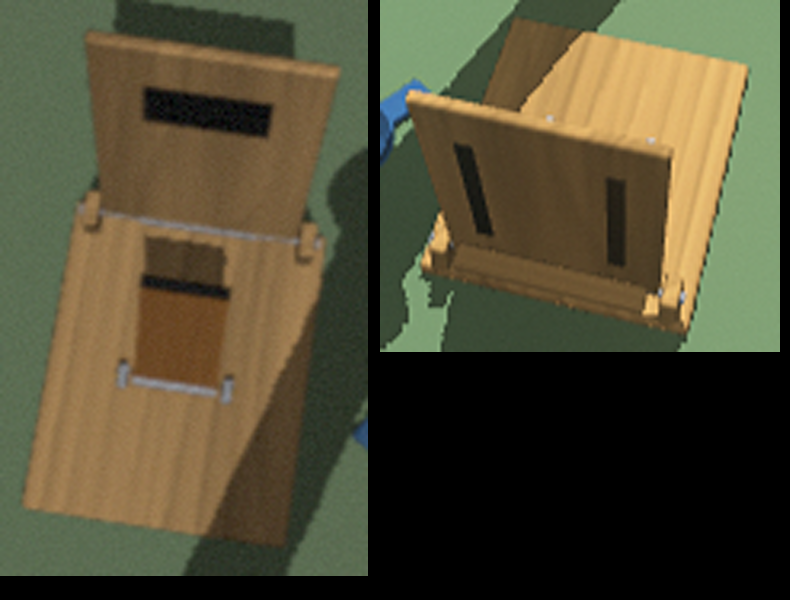

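```bash
cat > fit.py <<'E'
from h import *
from scipy.optimize import least_squares
T=vision.camera("top"); S=vision.camera("scene")
t=lambda u,v:(195+u/3.2,80+v/3.2); s=lambda u,v:(195+(u-380)/3.2,155+v/3.2)
def model(p):
    x,y,w,a,l=p; hb=lambda d,yy,off:[120+d*np.cos(a)+off*np.sin(a),yy,34+d*np.sin(a)-off*np.cos(a)]
    lg=lambda d,yy:[-15+d*np.cos(l),yy,20+d*np.sin(l)]
    pts=[(T,[-135,110,14],t(25,507)),(T,[-135,-110,14],t(285,545)),(T,[-15,44,24],t(123,373)),(T,[-15,-44,24],t(227,387)),
     (T,lg(113,35),t(142,281)),(T,lg(113,-35),t(229,293)),(T,hb(250,83,-5),t(88,40)),(T,hb(250,-83,-5),t(339,75)),
     (S,[-135,110,14],s(747,66)),(S,[-135,-110,14],s(515,20)),(S,[135,110,14],s(688,320)),(S,hb(250,83,0),s(670,152)),(S,hb(250,-83,0),s(410,94))]
    c,sn=np.cos(w),np.sin(w); M=np.array([[c,-sn,0],[sn,c,0],[0,0,1]])
    return np.array([proj(C,M@np.array(q)+[x,y,0])[0]-np.array(m) for C,q,m in pts])
r=least_squares(lambda p:model(p).ravel(),[520,90,0,1.75,1.0],loss="soft_l1")
print(r.x.round(3),np.degrees(r.x[2:]).round(1)); print(model(r.x).round(1).tolist())
E
python3 fit.py
```

```text
[ 4.76469e+02  8.92890e+01 -3.60000e-02  1.42400e+00  1.04300e+00] [-2.  81.6 59.7]
[[-1.4, -0.4], [0.3, 0.2], [-0.2, 0.0], [-0.0, 0.4], [-0.9, -0.2], [0.3, 0.1], [-2.1, 0.1], [-0.4, 0.2], [-0.2, -0.7], [-1.9, -1.3], [-0.6, 3.4], [-0.0, -0.1], [-2.2, 0.2]]
```

>>> servo_tool(
  commands=[
    [0,-0.02,0,0,0.0853,0,1],
    [0,-0.02,0,0,0.0853,0,1],
    [0,-0.02,0,0,0.0853,0,1],
    [0.0168,0,0.0309,0,0,0,1],
    [0.0168,0,0.0309,0,0,0,1],
    [0.0168,0,0.0309,0,0,0,1],
    [0.0168,0,0.0309,0,0,0,1],
    [0.0168,0,0.0309,0,0,0,1],
    [0.0168,0,0.0309,0,0,0,1],
    [0.0168,0,0.0309,0,0,0,1],
  ],
  squeeze=30,
)

```text
clock: 1.83
eef_pos: [262.8, -396.0, 302.5]
orientation: [0.707, -0.012, 0.012, -0.707]
ft_force: [1.0, -0.3, 0.7]
grip_width: 0.0
```

>>> servo_tool(
  commands=[
    [0.0168,0,0.0309,0,0,0,1],
    [0.0168,0,0.0309,0,0,0,1],
    [0.0168,0,0.0309,0,0,0,1],
    [0.0168,0,0.0309,0,0,0,1],
    [0.0168,0,0.0309,0,0,0,1],
    [0.0168,0,0.0309,0,0,0,1],
    [0.0168,0,0.0309,0,0,0,1],
    [0.0168,0,0.0309,0,0,0,1],
    [0.0168,0,0.0309,0,0,0,1],
    [0.0168,0,0.0309,0,0,0,1],
  ],
)

```text
clock: 2.67
eef_pos: [441.3, -92.7, 302.8]
orientation: [-0.707, 0.012, -0.012, 0.707]
ft_force: [0.0, -0.2, 0.8]
grip_width: -0.2
```

>>> servo_tool(
  commands=[
    [0.0168,0,0.0309,0,0,0,1],
    [0.0168,0,0.0309,0,0,0,1],
    [0.0168,0,0.0309,0,0,0,1],
    [0.0168,0,0.0309,0,0,0,1],
    [0,0,0,0,0,0,1],
    [0,0,0,0,0,0,1],
    [0,0,0,0,0,0,1],
  ],
)

```text
clock: 3.25
eef_pos: [511.9, 26.8, 302.1]
orientation: [0.707, -0.012, 0.012, -0.707]
ft_force: [-0.2, 0.1, -0.6]
grip_width: -0.1
```

```bash
cat > st.py <<'E'
from h import *
o=manip.get_obs(); p=o["eef_pos"]; w=-0.036; c,s=np.cos(w),np.sin(w)
d=np.array(p)[:2]-[476.5,89.3]
print("t",o["clock"],"world",np.round(p,1),"stand xy",np.round([c*d[0]+s*d[1],-s*d[0]+c*d[1]],1),"F",np.round(o["ft_force"],2),"grip",round(o["grip_width"],1))
print(R.from_quat(o["orientation"]).as_matrix().round(3).tolist())
E
python3 st.py
```

```text
t 3.25 world [511.9  26.8 302.1] stand xy [ 37.7 -61.2] F [-0.17  0.08 -0.58] grip -0.1
[[0.999, -0.001, 0.034], [-0.034, -0.0, 0.999], [-0.001, -1.0, -0.0]]
```

>>> servo_tool(
  commands=[
    [0.017,0,0.0305,0,0,0,1],
    [0.017,0,0.0305,0,0,0,1],
    [0,0.03,0,0,0,0,1],
    [0,0.03,0,0,0,0,1],
    [0,0.03,0,0,0,0,1],
    [0,0.03,0,0,0,0,1],
    [0,0.03,0,0,0,0,1],
    [0,0.01,0,0,0,0,1],
    [0,0,0,0,0,0,1],
  ],
)

```text
clock: 4.0
eef_pos: [546.5, 84.9, 140.1]
orientation: [0.708, -0.015, 0.011, -0.706]
ft_force: [0.2, -0.8, 0.3]
grip_width: 0.2
```

```bash
python3 st.py
python3 - <<'E'
from h import *
c=vision.camera("scene");d=vision.camera("top")
a=cv2.resize(c["pixels"][100:280,160:360],None,fx=2,fy=2);b=cv2.resize(d["pixels"][80:260,170:370],None,fx=2,fy=2)
cv2.imwrite("pics/m1.png",np.hstack([a,b])[:,:,::-1])
E
```

```text
t 4.0 world [546.5  84.9 140.1] stand xy [70.1 -1.8] F [ 0.23 -0.81  0.32] grip 0.2
[[0.999, -0.006, 0.036], [-0.036, -0.002, 0.999], [-0.005, -1.0, -0.002]]
```

View pics/m1.png

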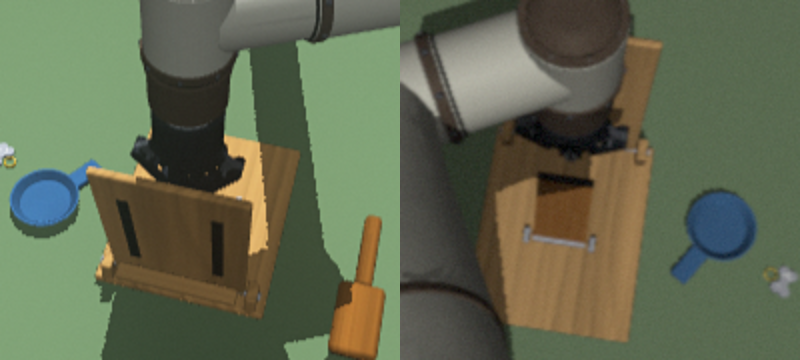

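The gripper hangs between the board and the leg, with its fingers just beyond the black bead at (565,180) in the top half. Next I lower it and make contact.

>>> servo_tool(
  commands=[
    [0,0.009,0.002,0,0,0,1],
    [0,0.009,0,0,0,0,1],
    [-0.003,0,0,0,0,0,1],
    [-0.003,0,0,0,0,0,1],
    [-0.002,0,0,0,0,0,1],
    [0,0,0,0,0,0,1],
  ],
)

```text
clock: 4.6
eef_pos: [540.0, 89.0, 124.8]
orientation: [-0.707, 0.012, -0.012, 0.707]
ft_force: [0.7, -0.3, -0.2]
grip_width: -0.2
```

>>> servo_tool(
  commands=[
    [-0.002,0,0,0,0,0,1],
    [-0.002,0,0,0,0,0,1],
    [0,0,0,0,0,0,1],
  ],
)

```text
clock: 4.85
eef_pos: [536.0, 89.1, 124.5]
orientation: [-0.707, 0.012, -0.012, 0.707]
ft_force: [-0.4, -0.2, 0.0]
grip_width: -0.2
```

>>> servo_tool(
  commands=[
    [-0.002,-0.001,0,0,0,0,1],
    [-0.002,-0.001,0,0,0,0,1],
    [0,0,0,0,0,0,1],
  ],
)

```text
clock: 5.1
eef_pos: [532.2, 89.2, 126.6]
orientation: [-0.707, 0.012, -0.012, 0.707]
ft_force: [-0.2, -0.2, 0.4]
grip_width: -0.4
```

>>> servo_tool(
  commands=[
    [0,0.004,0,0,0,0,1],
    [-0.0035,-0.0018,0,0,0,0,1],
    [-0.0035,-0.0017,0,0,0,0,1],
    [-0.0035,-0.0016,0,0,0,0,1],
    [-0.0035,-0.0015,0,0,0,0,1],
    [-0.0035,-0.0014,0,0,0,0,1],
  ],
)

```text
clock: 5.6
eef_pos: [519.0, 90.4, 133.3]
orientation: [-0.706, 0.008, -0.015, 0.708]
ft_force: [4.5, -2.6, 8.7]
grip_width: -0.0
```

>>> servo_tool(
  commands=[
    [-0.0036,-0.0013,0,0,0,0,1],
    [-0.0036,-0.0012,0,0,0,0,1],
    [-0.0036,-0.0011,0,0,0,0,1],
    [-0.0036,-0.001,0,0,0,0,1],
    [-0.0037,-0.0008,0,0,0,0,1],
  ],
)

```text
clock: 6.02
eef_pos: [501.8, 91.2, 139.8]
orientation: [-0.706, 0.007, -0.015, 0.708]
ft_force: [4.2, -4.4, 13.1]
grip_width: 0.3
```

```bash
python3 st.py
python3 - <<'E'
from h import *
c=vision.camera("scene");d=vision.camera("top")
a=cv2.resize(c["pixels"][100:280,160:360],None,fx=2,fy=2);b=cv2.resize(d["pixels"][120:220,215:315],None,fx=3.6,fy=3.6)
cv2.imwrite("pics/m2.png",np.hstack([a,b])[:,:,::-1])
E
```

```text
t 6.0167 world [501.8  91.2 139.8] stand xy [25.2  2.8] F [ 4.16 -4.41 13.1 ] grip 0.3
[[0.999, 0.012, 0.031], [-0.031, 0.002, 1.0], [0.012, -1.0, 0.002]]
```

View pics/m2.png

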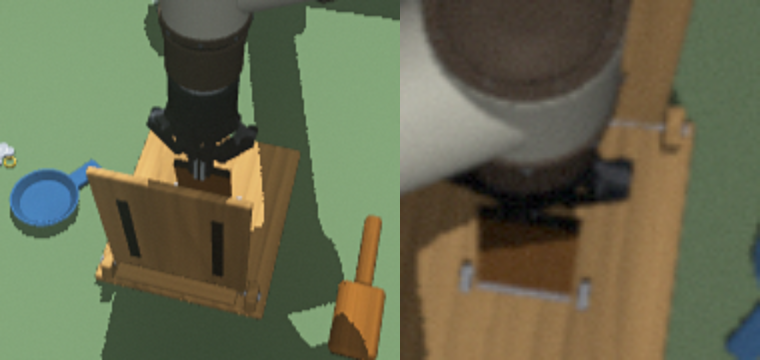

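Upward force of 13 N means the fingertip is riding on top of the bead rather than behind it. I'll back off up and to +x, then look again.

>>> servo_tool(
  commands=[
    [0,-0.012,0,0,0,0,1],
    [0.005,-0.008,0,0,0,0,1],
    [0.018,0,0,0,0,0,1],
    [0.018,0,0,0,0,0,1],
    [0,0,0,0,0,0,1],
    [0,0,0,0,0,0,1],
  ],
)

```text
clock: 6.62
eef_pos: [538.1, 88.9, 155.0]
orientation: [0.707, -0.013, 0.012, -0.707]
ft_force: [-0.0, -0.1, -0.5]
grip_width: 0.2
```

```bash
python3 st.py
python3 - <<'E'
from h import *
c=vision.camera("scene");d=vision.camera("top")
for q in ["prop_leg","leg_tip"]: print(q,[(np.round(e["centre"]).tolist(),round(e["conf"],2)) for e in spotter.spot_in(d,q)[:2]])
a=cv2.resize(c["pixels"][150:230,220:300],None,fx=4.5,fy=4.5);b=cv2.resize(d["pixels"][130:230,205:305],None,fx=3.6,fy=3.6)
cv2.imwrite("pics/m3.png",np.hstack([a,b])[:,:,::-1])
# predicted bead ends in the top crop for several leg angles
M=R.from_euler("z",-0.036).as_matrix()
for l in range(45,80,5):
    l_=np.radians(l); print(l,[((proj(d,M@np.array([-15+113*np.cos(l_),y,20+113*np.sin(l_)])+[476.5,89.3,0])[0]-[205,130])*3.6+[360,0]).round().tolist() for y in(35,-35)])
E
```

```text
t 6.6167 world [538.1  88.9 155. ] stand xy [61.6  1.8] F [-0.05 -0.07 -0.48] grip 0.2
[[0.999, -0.001, 0.035], [-0.035, -0.0, 0.999], [-0.001, -1.0, -0.0]]
prop_leg [([477.0, 91.0, 85.0], 0.77)]
leg_tip [([470.0, 92.0, 87.0], 0.61), ([474.0, 72.0, 11.0], 0.55)]
45 [[487.0, 110.0], [586.0, 125.0]]
50 [[485.0, 118.0], [585.0, 132.0]]
55 [[483.0, 126.0], [584.0, 141.0]]
60 [[480.0, 136.0], [583.0, 151.0]]
65 [[478.0, 146.0], [581.0, 161.0]]
70 [[476.0, 158.0], [579.0, 173.0]]
75 [[473.0, 171.0], [578.0, 186.0]]
```

View pics/m3.png

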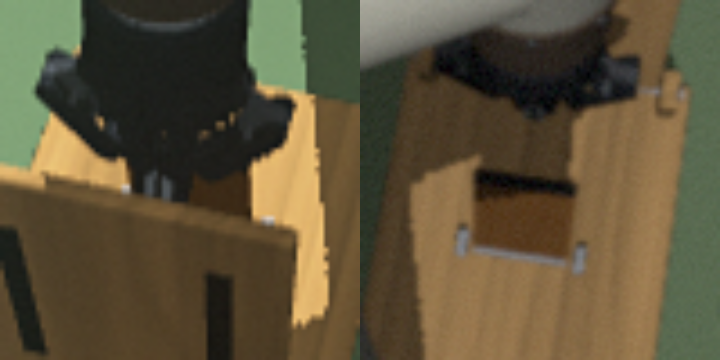

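The bead now spans (475,178)–(577,187) in the top half, so the leg is at about 74°. The finger's lower edge was only grazing the bead, so I'll go 15 mm deeper.

>>> servo_tool(
  commands=[
    [0,0.011,0,0,0,0,1],
    [0,0.011,0,0,0,0,1],
    [0,0.011,-0.002,0,0,0,1],
    [-0.008,0,0,0,0,0,1],
    [-0.008,0,0,0,0,0,1],
    [-0.006,0,0,0,0,0,1],
    [-0.002,0,0,0,0,0,1],
    [0,0,0,0,0,0,1],
  ],
)

```text
clock: 7.48
eef_pos: [513.2, 88.0, 123.7]
orientation: [-0.707, 0.011, -0.012, 0.707]
ft_force: [0.1, 0.1, -0.2]
grip_width: 0.2
```

>>> servo_tool(
  commands=[
    [-0.002,0,0,0,0,0,1],
    [-0.002,0,0,0,0,0,1],
    [-0.002,-0.0005,0,0,0,0,1],
    [0,0,0,0,0,0,1],
  ],
)

```text
clock: 7.82
eef_pos: [507.4, 88.0, 123.3]
orientation: [-0.707, 0.012, -0.012, 0.707]
ft_force: [-0.6, -0.2, -0.7]
grip_width: -0.2
```

>>> servo_tool(
  commands=[
    [-0.002,-0.0005,0,0,0,0,1],
    [-0.002,-0.0005,0,0,0,0,1],
    [0,0,0,0,0,0,1],
  ],
)

```text
clock: 8.07
eef_pos: [503.6, 88.2, 124.3]
orientation: [-0.707, 0.012, -0.012, 0.707]
ft_force: [-0.6, -0.9, 0.6]
grip_width: -0.0
```

>>> servo_tool(
  commands=[
    [-0.003,-0.0006,0,0,0,0,1],
    [-0.003,-0.0006,0,0,0,0,1],
    [-0.003,-0.0005,0,0,0,0,1],
    [0,0,0,0,0,0,1],
  ],
)

```text
clock: 8.4
eef_pos: [494.2, 88.5, 126.1]
orientation: [-0.707, 0.012, -0.012, 0.707]
ft_force: [-0.0, 0.5, 0.9]
grip_width: 0.1
```

>>> servo_tool(
  commands=[
    [-0.003,-0.0005,0,0,0,0,1],
    [-0.003,-0.0004,0,0,0,0,1],
    [-0.003,-0.0003,0,0,0,0,1],
    [0,0,0,0,0,0,1],
  ],
)

```text
clock: 8.73
eef_pos: [485.0, 88.7, 127.2]
orientation: [0.707, -0.012, 0.012, -0.707]
ft_force: [-0.7, -0.6, 0.7]
grip_width: -0.1
```

>>> servo_tool(
  commands=[
    [-0.003,-0.0003,0,0,0,0,1],
    [-0.003,-0.0002,0,0,0,0,1],
    [-0.003,-0.0001,0,0,0,0,1],
    [0,0,0,0,0,0,1],
  ],
)

```text
clock: 9.07
eef_pos: [476.0, 89.0, 127.7]
orientation: [0.707, -0.012, 0.012, -0.707]
ft_force: [-0.6, 0.5, -0.1]
grip_width: 0.1
```

Run:
```python
from h import *
d=vision.camera("top")
for q in ["prop_leg","leg_tip"]: print(q,[(np.round(e["centre"]).tolist(),round(e["conf"],2)) for e in spotter.spot_in(d,q)[:2]])
b=cv2.resize(d["pixels"][130:230,205:305],None,fx=4,fy=4)
cv2.imwrite("pics/m4.png",b[:,:,::-1])
M=R.from_euler("z",-0.036).as_matrix()
for l in range(75,121,5):
    l_=np.radians(l); print(l,[((proj(d,M@np.array([-15+110*np.cos(l_),y,20+110*np.sin(l_)])+[476.5,89.3,0])[0]-[205,130])*4).round().tolist() for y in(35,-35)])
```

```text
prop_leg [([460.0, 91.0, 96.0], 0.55)]
leg_tip [([453.0, 91.0, 97.0], 0.52)]
75 [[126.0, 192.0], [241.0, 209.0]]
80 [[123.0, 206.0], [239.0, 223.0]]
85 [[121.0, 221.0], [237.0, 238.0]]
90 [[118.0, 237.0], [235.0, 254.0]]
95 [[116.0, 252.0], [233.0, 270.0]]
100 [[113.0, 268.0], [230.0, 286.0]]
105 [[111.0, 285.0], [228.0, 302.0]]
110 [[109.0, 300.0], [226.0, 318.0]]
115 [[107.0, 316.0], [223.0, 333.0]]
120 [[105.0, 331.0], [221.0, 348.0]]
```

View pics/m4.png

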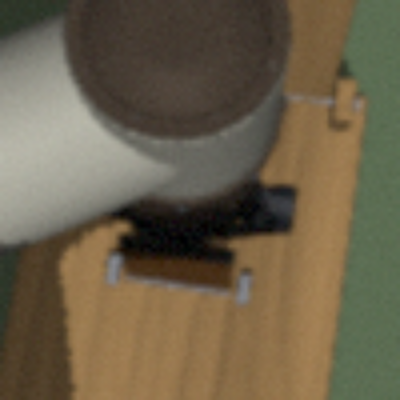

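The bead at (120,243)–(233,258) puts the leg at about 91°, and it is following the finger. From here I feel for the stop in small steps.

>>> servo_tool(
  commands=[
    [-0.0015,0,0,0,0,0,1],
    [-0.0015,0,0,0,0,0,1],
    [0,0,0,0,0,0,1],
  ],
)

```text
clock: 9.47
eef_pos: [473.6, 89.2, 127.7]
orientation: [-0.707, 0.012, -0.012, 0.707]
ft_force: [1.1, 0.7, -0.5]
grip_width: 0.7
```

>>> servo_tool(
  commands=[
    [-0.0015,0.0001,0,0,0,0,1],
    [-0.001,0.0001,0,0,0,0,1],
    [0,0,0,0,0,0,1],
  ],
)

```text
clock: 9.72
eef_pos: [471.1, 89.3, 127.5]
orientation: [-0.707, 0.012, -0.012, 0.707]
ft_force: [0.2, -0.2, 0.2]
grip_width: -0.2
```

>>> servo_tool(
  commands=[
    [-0.0015,0.0001,0,0,0,0,1],
    [-0.0015,0.0001,0,0,0,0,1],
    [0,0,0,0,0,0,1],
  ],
)

```text
clock: 9.97
eef_pos: [467.9, 89.3, 127.3]
orientation: [0.707, -0.012, 0.012, -0.707]
ft_force: [0.0, 0.3, -0.2]
grip_width: -0.1
```

>>> servo_tool(
  commands=[
    [-0.0015,0.0002,0,0,0,0,1],
    [-0.0015,0.0002,0,0,0,0,1],
    [0,0,0,0,0,0,1],
  ],
)

```text
clock: 10.22
eef_pos: [464.9, 89.4, 126.9]
orientation: [-0.707, 0.012, -0.012, 0.707]
ft_force: [0.4, 0.8, 0.5]
grip_width: 0.3
```

>>> servo_tool(
  commands=[
    [-0.0015,0.0003,0,0,0,0,1],
    [-0.0015,0.0003,0,0,0,0,1],
    [0,0,0,0,0,0,1],
  ],
)

```text
clock: 10.47
eef_pos: [461.9, 89.5, 126.2]
orientation: [0.707, -0.012, 0.012, -0.707]
ft_force: [-0.8, -0.1, 0.1]
grip_width: 0.0
```

>>> servo_tool(
  commands=[
    [-0.0015,0.0003,0,0,0,0,1],
    [-0.0015,0.0003,0,0,0,0,1],
    [0,0,0,0,0,0,1],
  ],
)

```text
clock: 10.72
eef_pos: [458.9, 89.6, 125.6]
orientation: [0.707, -0.012, 0.012, -0.707]
ft_force: [-0.0, -0.4, 0.7]
grip_width: -0.3
```

>>> servo_tool(
  commands=[
    [-0.0015,0.0003,0,0,0,0,1],
    [-0.0015,0.0003,0,0,0,0,1],
    [0,0,0,0,0,0,1],
  ],
)

```text
clock: 10.97
eef_pos: [455.9, 89.7, 125.0]
orientation: [0.707, -0.012, 0.012, -0.707]
ft_force: [0.4, -0.5, 0.5]
grip_width: 0.1
```

>>> servo_tool(
  commands=[
    [-0.0015,0.0003,0,0,0,0,1],
    [-0.0015,0.0003,0,0,0,0,1],
    [0,0,0,0,0,0,1],
  ],
)

```text
clock: 11.22
eef_pos: [453.0, 89.9, 124.5]
orientation: [-0.707, 0.012, -0.012, 0.707]
ft_force: [-1.0, 0.5, 0.6]
grip_width: -0.0
```

>>> servo_tool(
  commands=[
    [-0.0015,0.0004,0,0,0,0,1],
    [-0.0015,0.0004,0,0,0,0,1],
    [0,0,0,0,0,0,1],
  ],
)

```text
clock: 11.47
eef_pos: [452.3, 90.3, 124.5]
orientation: [-0.707, 0.01, -0.013, 0.707]
ft_force: [6.2, -3.6, -1.0]
grip_width: 0.1
```

>>> servo_tool(
  commands=[
    [-0.0008,0,0,0,0,0,1],
    [0,0,0,0,0,0,1],
  ],
)

```text
clock: 11.63
eef_pos: [452.2, 90.5, 124.6]
orientation: [-0.707, 0.009, -0.014, 0.707]
ft_force: [8.2, -2.7, -1.7]
grip_width: 0.2
```

The leg is on its stop: Fx rose to 8 N with no further travel, at about 104°. Now I retreat and go over the board.

>>> servo_tool(
  commands=[
    [0.006,0,0,0,0,0,1],
    [0.015,0,0,0,0,0,1],
    [0.01,-0.02,0,0,0,0,1],
    [0,-0.03,0,0,0,0,1],
    [0,-0.03,0,0,0,0,1],
    [0,-0.03,0,0,0,0,1],
    [0,-0.03,0,0,0,0,1],
    [0,-0.03,0,0,0,0,1],
    [0,-0.03,0,0,0,0,1],
    [0,0,0,0,0,0,1],
  ],
)

```text
clock: 12.47
eef_pos: [482.6, 89.5, 330.0]
orientation: [-0.706, 0.008, -0.016, 0.708]
ft_force: [0.2, 1.0, 0.6]
grip_width: 0.1
```

>>> servo_tool(
  commands=[
    [0.025,-0.01,0,0,0,0,1],
    [0.025,0,0,0,0,0,1],
    [0.025,0,0,0,0,0,1],
    [0.025,0,0,0,0,0,1],
    [0.025,0,0,0,0,0,1],
    [0.025,0,0,0,0,0,1],
    [0.025,0,0,0,0,0,1],
    [0.02,0,0,0,0,0,1],
    [0,0,0,0,0,0,1],
  ],
)

```text
clock: 13.22
eef_pos: [677.6, 82.2, 330.0]
orientation: [0.707, -0.014, 0.011, -0.707]
ft_force: [0.1, -0.5, -0.6]
grip_width: 0.1
```

```bash
python3 st.py
python3 - <<'E'
from h import *
c=vision.camera("scene");d=vision.camera("top")
for q in ["prop_leg","leg_tip","back_rest"]: print(q,[(np.round(e["centre"]).tolist(),round(e["conf"],2)) for e in spotter.spot_in(d,q)[:2]])
a=cv2.resize(c["pixels"][100:280,160:360],None,fx=2,fy=2);b=cv2.resize(d["pixels"][130:230,205:305],None,fx=3.6,fy=3.6)
cv2.imwrite("pics/m5.png",np.hstack([a,b])[:,:,::-1])
M=R.from_euler("z",-0.036).as_matrix()
for l in (95,100,105,110):
    l_=np.radians(l); print(l,[((proj(d,M@np.array([-15+110*np.cos(l_),y,20+110*np.sin(l_)])+[476.5,89.3,0])[0]-[205,130])*3.6+[400-40,0]+[40,0]).round().tolist() for y in(35,-35)])
E
```

```text
t 13.2167 world [677.6  82.2 330. ] stand xy [2.012e+02 1.000e-01] F [ 0.12 -0.53 -0.57] grip 0.1
[[0.999, -0.004, 0.035], [-0.035, -0.001, 0.999], [-0.004, -1.0, -0.001]]
prop_leg [([443.0, 86.0, 126.0], 0.69)]
leg_tip [([435.0, 86.0, 128.0], 0.47)]
back_rest [([618.0, 85.0, 193.0], 0.73)]
95 [[504.0, 227.0], [609.0, 243.0]]
100 [[502.0, 242.0], [607.0, 257.0]]
105 [[500.0, 256.0], [605.0, 272.0]]
110 [[498.0, 270.0], [603.0, 286.0]]
```

View pics/m5.png

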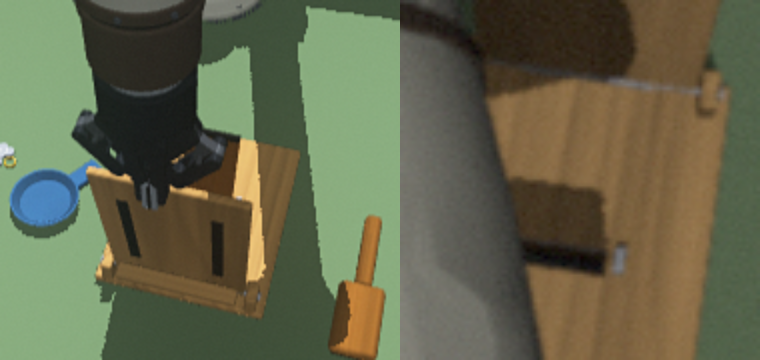

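The fingers are now on the room side of the board, at (150,195) in the left half. The leg shows past upright, with its bead end at (605,262), about 103°. Now I lower and approach the board's +x face.

>>> servo_tool(
  commands=[
    [0,0.02,0,0,0,0,1],
    [0,0.02,0,0,0,0,1],
    [0,0.02,0,0,0,0,1],
    [-0.008,0,0,0,0,0,1],
    [-0.008,0,0,0,0,0,1],
    [-0.006,0,0,0,0,0,1],
    [0,0,0,0,0,0,1],
  ],
)

```text
clock: 14.05
eef_pos: [652.5, 83.3, 276.8]
orientation: [-0.707, 0.01, -0.013, 0.707]
ft_force: [-0.3, -0.8, 0.3]
grip_width: 0.0
```

>>> servo_tool(
  commands=[
    [-0.003,0,0,0,0,0,1],
    [-0.003,0,0,0,0,0,1],
    [-0.003,0,0,0,0,0,1],
    [0,0,0,0,0,0,1],
  ],
)

```text
clock: 14.38
eef_pos: [645.1, 83.5, 275.3]
orientation: [-0.707, 0.011, -0.013, 0.707]
ft_force: [2.8, 0.2, 1.2]
grip_width: 0.0
```

>>> servo_tool(
  commands=[
    [-0.003,0,0,0,0,0,1],
    [-0.003,0,0,0,0,0,1],
    [0,0,0,0,0,0,1],
  ],
)

```text
clock: 14.63
eef_pos: [638.0, 83.6, 273.8]
orientation: [-0.707, 0.012, -0.012, 0.707]
ft_force: [1.6, 1.3, 1.1]
grip_width: -0.1
```

Run:
```python
import numpy as np
def tcp(t,d=222):
    t=np.radians(t); return np.array([120-d*np.cos(t)+5*np.sin(t)+11, 34+d*np.sin(t)+5*np.cos(t)+11])
p=np.array([161.4,273.8]); 
for t in [95,93,91,89,87,85,83,81,79,77,75,73,71,69,67,65,63,61,59,57,55,53,51,49,47,45,43,41,39,38,37,36,35,34,33.5,33,32.5]:
    q=tcp(t); print(t,q.round(1),(q-p).round(1)*[1,-1]); p=q
```

```text
95 [155.3 265.7] [-6.1  8.1]
93 [147.6 266.4] [-7.7 -0.7]
91 [139.9 266.9] [-7.7 -0.4]
89 [132.1 267.1] [-7.7 -0.2]
87 [124.4 267. ] [-7.8  0.1]
85 [116.6 266.6] [-7.7  0.4]
83 [108.9 266. ] [-7.7  0.6]
81 [101.2 265. ] [-7.7  0.9]
79 [ 93.5 263.9] [-7.7  1.2]
77 [ 85.9 262.4] [-7.6  1.4]
75 [ 78.4 260.7] [-7.6  1.7]
73 [ 70.9 258.8] [-7.5  2. ]
71 [ 63.5 256.5] [-7.4  2.2]
69 [ 56.1 254. ] [-7.3  2.5]
67 [ 48.9 251.3] [-7.3  2.7]
65 [ 41.7 248.3] [-7.1  3. ]
63 [ 34.7 245.1] [-7.   3.2]
61 [ 27.7 241.6] [-6.9  3.5]
59 [ 20.9 237.9] [-6.8  3.7]
57 [ 14.3 233.9] [-6.7  4. ]
55 [  7.8 229.7] [-6.5  4.2]
53 [  1.4 225.3] [-6.4  4.4]
51 [ -4.8 220.7] [-6.2  4.6]
49 [-10.9 215.8] [-6.   4.8]
47 [-16.7 210.8] [-5.9  5.1]
45 [-22.4 205.5] [-5.7  5.3]
43 [-28.  200.1] [-5.5  5.5]
41 [-33.3 194.4] [-5.3  5.6]
39 [-38.4 188.6] [-5.1  5.8]
38 [-40.9 185.6] [-2.5  3. ]
37 [-43.3 182.6] [-2.4  3. ]
36 [-45.7 179.5] [-2.4  3.1]
35 [-48.  176.4] [-2.3  3.1]
34 [-50.3 173.3] [-2.3  3.1]
33.5 [-51.4 171.7] [-1.1  1.6]
33 [-52.5 170.1] [-1.1  1.6]
32.5 [-53.5 168.5] [-1.1  1.6]
```

>>> servo_tool(
  commands=[
    [-0.003,0.004,0,0,0,0,1],
    [-0.003,0.004,0,0,0,0,1],
    [-0.0045,-0.0004,0,0,0,0,1],
    [-0.005,-0.0004,0,0,0,0,1],
    [-0.0055,-0.0003,0,0,0,0,1],
    [-0.0055,-0.0002,0,0,0,0,1],
    [-0.0055,0,0,0,0,0,1],
    [-0.0055,0.0001,0,0,0,0,1],
    [-0.0055,0.0003,0,0,0,0,1],
  ],
)

```text
clock: 15.38
eef_pos: [594.7, 85.0, 266.7]
orientation: [-0.707, 0.012, -0.012, 0.707]
ft_force: [2.2, 0.2, -1.9]
grip_width: -0.2
```

```bash
python3 st.py
```

```text
t 15.3833 world [594.7  85.  266.7] stand xy [118.3  -0. ] F [ 2.17  0.24 -1.95] grip -0.2
[[0.999, 0.0, 0.034], [-0.034, 0.0, 0.999], [0.0, -1.0, 0.0]]
```

Tracking θ≈85.5° at 118.3, 266.7, right on plan with about 2 N. Continuing along the arc.

>>> servo_tool(
  commands=[
    [-0.0077,0.0005,0,0,0,0,1],
    [-0.0077,0.0008,0,0,0,0,1],
    [-0.0077,0.0011,0,0,0,0,1],
    [-0.0076,0.0014,0,0,0,0,1],
    [-0.0076,0.0017,0,0,0,0,1],
    [-0.0075,0.002,0,0,0,0,1],
    [-0.0074,0.0022,0,0,0,0,1],
    [-0.0073,0.0025,0,0,0,0,1],
  ],
)

```text
clock: 16.05
eef_pos: [534.2, 87.1, 254.7]
orientation: [-0.707, 0.012, -0.012, 0.707]
ft_force: [1.6, 0.0, 0.7]
grip_width: -0.1
```

```bash
python3 st.py
```

```text
t 16.05 world [534.2  87.1 254.7] stand xy [57.7 -0.1] F [1.57 0.02 0.73] grip -0.1
[[0.999, 0.001, 0.034], [-0.034, 0.0, 0.999], [0.001, -1.0, 0.0]]
```

>>> servo_tool(
  commands=[
    [-0.0073,0.0027,0,0,0,0,1],
    [-0.0071,0.003,0,0,0,0,1],
    [-0.007,0.0032,0,0,0,0,1],
    [-0.0069,0.0035,0,0,0,0,1],
    [-0.0068,0.0037,0,0,0,0,1],
    [-0.0067,0.004,0,0,0,0,1],
    [-0.0065,0.0042,0,0,0,0,1],
    [-0.0064,0.0044,0,0,0,0,1],
  ],
)

```text
clock: 16.72
eef_pos: [479.4, 88.9, 225.1]
orientation: [0.707, -0.012, 0.012, -0.707]
ft_force: [0.9, 0.2, 1.2]
grip_width: -0.2
```

```bash
python3 st.py
```

```text
t 16.7167 world [479.4  88.9 225.1] stand xy [ 2.9 -0.3] F [0.94 0.22 1.24] grip -0.2
[[0.999, -0.001, 0.034], [-0.034, -0.0, 0.999], [-0.001, -1.0, -0.0]]
```

>>> servo_tool(
  commands=[
    [-0.006,0.0045,0,0,0,0,1],
    [-0.005,0.004,0,0,0,0,1],
    [-0.005,0.0042,0,0,0,0,1],
    [-0.005,0.0043,0,0,0,0,1],
    [-0.0045,0.0042,0,0,0,0,1],
    [-0.0045,0.0044,0,0,0,0,1],
    [-0.004,0.0042,0,0,0,0,1],
    [-0.003,0.0033,0,0,0,0,1],
  ],
)

```text
clock: 17.38
eef_pos: [442.6, 90.2, 192.0]
orientation: [0.707, -0.012, 0.012, -0.707]
ft_force: [0.8, 0.5, 1.0]
grip_width: -0.2
```

```bash
python3 st.py
```

```text
t 17.3833 world [442.6  90.2 192. ] stand xy [-33.9  -0.4] F [0.77 0.54 1.  ] grip -0.2
[[0.999, -0.001, 0.034], [-0.034, -0.0, 0.999], [-0.001, -1.0, -0.0]]
```

>>> servo_tool(
  commands=[
    [-0.002,0.0022,0,0,0,0,1],
    [-0.0018,0.0021,0,0,0,0,1],
    [-0.0018,0.0021,0,0,0,0,1],
    [-0.0017,0.0021,0,0,0,0,1],
    [-0.0017,0.0021,0,0,0,0,1],
    [-0.0016,0.0021,0,0,0,0,1],
  ],
)

```text
clock: 17.88
eef_pos: [432.6, 90.6, 179.7]
orientation: [-0.707, 0.012, -0.012, 0.707]
ft_force: [-0.2, 0.0, 0.2]
grip_width: 0.1
```

>>> servo_tool(
  commands=[
    [-0.001,0.0013,0,0,0,0,1],
    [-0.001,0.0013,0,0,0,0,1],
    [0,0,0,0,0,0,1],
  ],
)

```text
clock: 18.13
eef_pos: [430.3, 90.6, 177.0]
orientation: [0.707, -0.012, 0.012, -0.707]
ft_force: [-0.2, -0.0, 0.1]
grip_width: 0.1
```

>>> servo_tool(
  commands=[
    [-0.001,0.0013,0,0,0,0,1],
    [-0.001,0.0014,0,0,0,0,1],
    [0,0,0,0,0,0,1],
  ],
)

```text
clock: 18.38
eef_pos: [428.3, 90.6, 174.3]
orientation: [0.707, -0.012, 0.012, -0.707]
ft_force: [-0.0, 0.9, 0.1]
grip_width: 0.2
```

```bash
python3 st.py
python3 - <<'E'
from h import *
c=vision.camera("scene");d=vision.camera("top")
a=cv2.resize(c["pixels"][130:270,180:340],None,fx=2.5,fy=2.5);b=cv2.resize(d["pixels"][120:260,195:325],None,fx=2.5,fy=2.5)
cv2.imwrite("pics/m6.png",np.hstack([a,b])[:,:,::-1])
M=R.from_euler("z",-0.036).as_matrix()
for l in (29,31,33,35,37,40):
    t=np.radians(l); P=[M@np.array([120-250*np.cos(t)+5*np.sin(t),y,34+250*np.sin(t)+5*np.cos(t)])+[476.5,89.3,0] for y in(83,-83)]
    print(l,((proj(c,P)-[180,130])*2.5).round().tolist(),((proj(d,P)-[195,120])*2.5+[400,0]).round().tolist())
E
```

```text
t 18.3833 world [428.3  90.6 174.3] stand xy [-48.2  -0.4] F [-0.05  0.88  0.15] grip 0.2
[[0.999, -0.001, 0.034], [-0.034, -0.0, 0.999], [-0.001, -1.0, -0.0]]
29 [[308.0, 47.0], [148.0, 16.0]] [[430.0, 246.0], [613.0, 273.0]]
31 [[308.0, 45.0], [147.0, 14.0]] [[430.0, 240.0], [614.0, 268.0]]
33 [[308.0, 43.0], [145.0, 12.0]] [[430.0, 234.0], [616.0, 261.0]]
35 [[307.0, 42.0], [143.0, 11.0]] [[430.0, 227.0], [617.0, 255.0]]
37 [[307.0, 41.0], [142.0, 10.0]] [[430.0, 220.0], [618.0, 248.0]]
40 [[307.0, 40.0], [139.0, 8.0]] [[430.0, 209.0], [621.0, 237.0]]
```

View pics/m6.png

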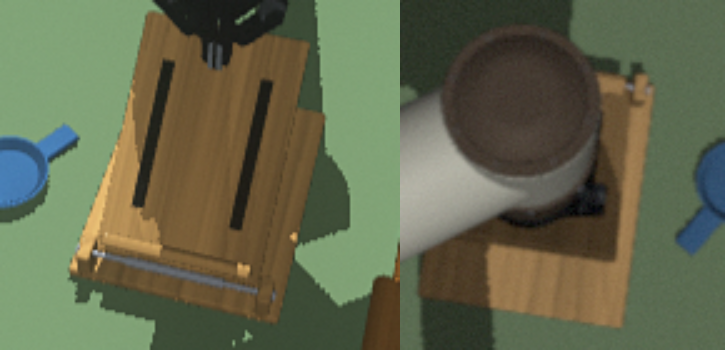

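The top half shows the board corner at about (613,260), which puts θ at about 33°, roughly on the leg tip. The finger is barely touching, so now I press gently along the board's normal.

>>> servo_tool(
  commands=[
    [-0.0007,0.001,0,0,0,0,1],
    [-0.0007,0.001,0,0,0,0,1],
    [0,0,0,0,0,0,1],
  ],
)

```text
clock: 18.73
eef_pos: [427.1, 90.7, 172.4]
orientation: [0.707, -0.012, 0.012, -0.707]
ft_force: [-0.9, -0.1, -0.6]
grip_width: 0.3
```

>>> servo_tool(
  commands=[
    [-0.0007,0.001,0,0,0,0,1],
    [-0.0007,0.001,0,0,0,0,1],
    [0,0,0,0,0,0,1],
  ],
)

```text
clock: 18.98
eef_pos: [425.6, 90.7, 170.4]
orientation: [0.707, -0.012, 0.012, -0.707]
ft_force: [0.3, 0.5, -0.2]
grip_width: 0.1
```

>>> servo_tool(
  commands=[
    [-0.0007,0.001,0,0,0,0,1],
    [-0.0007,0.001,0,0,0,0,1],
    [0,0,0,0,0,0,1],
  ],
)

```text
clock: 19.23
eef_pos: [424.4, 90.9, 168.5]
orientation: [-0.707, 0.012, -0.012, 0.707]
ft_force: [-0.4, -0.0, 0.4]
grip_width: -0.3
```

>>> servo_tool(
  commands=[
    [-0.0007,0.001,0,0,0,0,1],
    [-0.0007,0.001,0,0,0,0,1],
    [0,0,0,0,0,0,1],
  ],
)

```text
clock: 19.48
eef_pos: [424.2, 91.0, 168.0]
orientation: [0.707, -0.011, 0.013, -0.707]
ft_force: [0.4, -1.9, 6.4]
grip_width: 0.0
```

>>> servo_tool(
  commands=[
    [-0.0005,0.0008,0,0,0,0,1],
    [-0.0005,0.0008,0,0,0,0,1],
    [0,0,0,0,0,0,1],
    [0,0,0,0,0,0,1],
  ],
)

```text
clock: 19.82
eef_pos: [424.2, 91.1, 167.7]
orientation: [-0.707, 0.009, -0.013, 0.707]
ft_force: [0.0, -2.8, 13.4]
grip_width: -0.1
```

It is firm: 13 N with 0.3 mm of travel, at θ≈32.4° against 32.7° predicted from the felt stop. Now I withdraw upward and check.

>>> servo_tool(
  commands=[
    [0,-0.003,0,0,0,0,1],
    [0,-0.01,0,0,0,0,1],
    [0,-0.03,0,0,0,0,1],
    [0,-0.035,0,0,0,0,1],
    [0,-0.035,0,0,0,0,1],
    [0,-0.03,-0.035,0,0,0,1],
    [0,0,-0.04,0,0,0,1],
    [0,0,-0.04,0,0,0,1],
    [0,0,-0.04,0,0,0,1],
    [0,0,-0.04,0,0,0,1],
  ],
)

```text
clock: 20.65
eef_pos: [414.6, -102.0, 305.1]
orientation: [-0.707, 0.012, -0.012, 0.707]
ft_force: [0.7, 0.7, -0.8]
grip_width: 0.2
```

>>> servo_tool(
  commands=[
    [0,0,-0.04,0,0,0,1],
    [0,0,-0.04,0,0,0,1],
    [0,0,-0.04,0,0,0,1],
    [0,0,-0.02,0,0,0,1],
    [0,0,0,0,0,0,1],
    [0,0,0,0,0,0,1],
  ],
)

```text
clock: 21.15
eef_pos: [410.2, -241.2, 304.3]
orientation: [-0.707, 0.014, -0.012, 0.707]
ft_force: [-0.1, 0.1, -0.8]
grip_width: 0.3
```

```bash
python3 st.py
python3 - <<'E'
from h import *
c=vision.camera("scene");d=vision.camera("top")
for q in ["back_rest","prop_leg","jar","hairbrush","spoon_rest","dog_tag"]: print(q,[[(np.round(e["centre"]).tolist(),round(e["conf"],2)) for e in spotter.spot_in(v,q)[:1]] for v in (c,d)])
a=cv2.resize(c["pixels"][130:270,180:340],None,fx=2.5,fy=2.5);b=cv2.resize(d["pixels"][120:260,195:325],None,fx=2.5,fy=2.5)
cv2.imwrite("pics/m7.png",np.hstack([a,b])[:,:,::-1])
E
```

```text
t 21.15 world [ 410.2 -241.2  304.3] stand xy [ -54.4 -332.7] F [-0.13  0.06 -0.8 ] grip 0.3
[[0.999, -0.002, 0.037], [-0.037, 0.001, 0.999], [-0.002, -1.0, 0.001]]
back_rest [[([491.0, 94.0, 110.0], 0.78)], [([450.0, 87.0, 71.0], 0.7)]]
prop_leg [[], [([452.0, 87.0, 75.0], 0.44)]]
jar [[([533.0, 440.0, 94.0], 0.79)], [([494.0, 433.0, 123.0], 0.79)]]
hairbrush [[([592.0, 305.0, 35.0], 0.97)], [([572.0, 310.0, 34.0], 0.71)]]
spoon_rest [[([490.0, -120.0, 8.0], 0.88)], [([494.0, -115.0, 10.0], 0.94)]]
dog_tag [[([441.0, -209.0, 3.0], 0.52)], []]
```

View pics/m7.png

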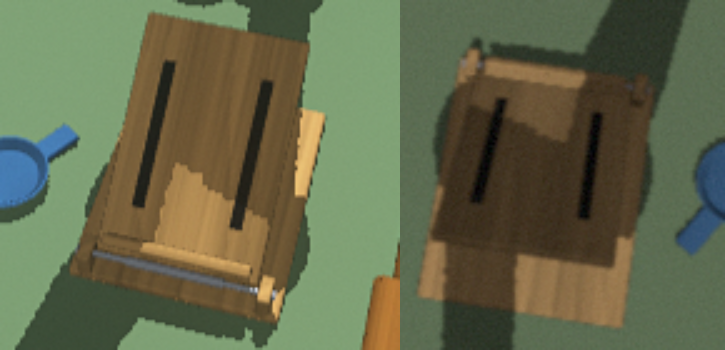

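The board corners are at (433,238) and (613,266) in the top half and (308,43) and (150,12) in the scene half. That fits θ≈32–33°, and nothing else has moved. Handing in.

```bash
python3 -c "
from plant import manip
print(manip.sign_off())"
```

```text
the job is handed in; nothing more can be done
None
```

The stand is set up and handed in at about 21 s: the leg went onto its stop first, then the back rest went down onto its tip.

**Leg:** I pushed it in small steps until it stopped dead, at about 104°. The force rose from under 1 N to 8 N with no further travel, and I stopped there.

**Back rest:** I swung it down along its arc with only 1–3 N on the finger, then pressed it until it was firm. At 13 N it gave only 0.3 mm, resting at about 32.4°. The stop I felt on the leg predicted 32.7°.

**Last checks:** Both camera views after I withdrew show the rest at about 32–33°, with the robot touching nothing. The jar, hairbrush and spoon rest read within about 5 mm of where they started. The dog tag agreed in the scene view, but the network did not report it in the top view.

**Where it didn't go as planned:**
- On the first push the fingertip rode on top of the bead, with up to 13 N upward on the tool. I backed off and went in deeper behind the leg.
- From about 36° down to about 32.5° the finger felt nothing. The rest seems to have run slightly ahead and settled onto the tip by itself; I saw no sign of a hard impact, but I did not measure that moment.
- With the rest down, the leg itself is hidden. That it is still on its stop is inferred from the rest's angle and the firm press.

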